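# Mount a bangle arbor between the centres of a polishing stand

## Robot

A 6-joint arm with a two-finger parallel gripper is mounted at the origin on the work surface. World frame = base frame: x ahead of the robot, y to its left, z up, the work surface at z = 0. Lengths are in mm, angles in degrees, forces in N, time in s.
With the tool pointing down it reaches from about 350 to 850 mm from the base axis. Payload 8.1 kg.
Tool frame: the origin (TCP) lies at the very end of the fingers, on their centre line; the grasp point (between the pads) lies 19 mm behind it; z points along the fingers, y is the line along which they close (so a half turn about z gives the same grasp; the last joint's range is limited). The gripper opens to 85 mm and grips with 20 to 120 N. Pads are 22 mm wide; open, the fingers measure 114 mm over their backs; the gripper's body (76 mm by 85 mm) begins 54 mm behind the grasp point. The pads swing forward as they close: fully open they stand 13 mm farther back than shut.
Start: joints at [66.899, 7.471, 85.268, -0, 87.261, -4.893], TCP at [187.465, 569.967, 231.292] pointing down, gripper open.
Joint ranges: [-169.43, 169.43], [-51.17, 129.36], [1.28, 143.12], [-76.62, 256.62], [0, 156.53], [-152.29, 152.29]. Speed limits (degrees/s): [136.94, 136.94, 159.86, 180, 180, 180].

## Interface

Orientations are given as [roll, pitch, yaw] about the fixed x, y, z axes, in that order (R = Rz(yaw) Ry(pitch) Rx(roll)).
In Python, from bench import * gives the robot as it stands.
- The arm moves only by the tool play_rows, never from a script. Its argument "increments" is a list of rows, each a list of 3 entries, a list of its own where there are three numbers: the gripper's target within -1 to 1 (fully open at 1, half-way at 0, shut at -1), then the shift along the tool's x, y, z in mm, then the turn about the tool's z in rad. A call has 1 to 12 rows; each row shifts and turns the commanded pose from where the row before left it, along the tool's axes as they then stand; what a row does not reach is not made up. A row lasts 1/12 s, in which the tool goes at most 41.7 mm and 7.16 degrees, less where a joint would pass 70% of its speed; a pose out of reach is approached as far as the arm can. A call is refused whole if a number of a shift passes 41.7 or a number of a turn 0.125, either way. A call with a gripper value outside its range is refused whole. The fingers move at their own pace and stop on an object; "force" is the grip in N (left out, the last holds). Time passes only in rows, so rows that do not move let the fingers close. It gives the time, the measured TCP pose, the force, the opening and the grip force at its end, in the units of the state.
- sense(): the state, without advancing time (a new reading comes with each control period).
- snapshot(name): name is "scene" or "top" or "wrist"; returns a dict with "color" (400x640x3 uint8, red, green, blue), "intrinsics" (3x3 intrinsics, pixels), "world_from_camera" (4x4, takes a point from camera to world coordinates). Camera axes: x right, y down, z forward; pixel columns grow to the right and rows downward; lengths in mm; the calibration is good to about 2 mm. A picture is of the moment at which its call begins. There is no depth.
- hand_in(): hands the job in; it is judged then, once.
Trained networks look in a picture, given as the dict that the camera call returned (one of the last four; its "shot" number tells which), for a name from the list of things; names that differ only in an ending like _2 or _b are one class to them, and where a whole thing is asked for, a point or a joint stands for the part that bears it (a point fixed in the world has none). Each returns a list of dicts, best first, with "p" (0 to 1); they miss things now and then, are a little off and sometimes report something else, mostly with a low value. They report only what shows in the picture. A call takes as long as a camera call. They do not tell look-alikes from the thing itself.
- find_in(query, picture): "xyz" ([x, y, z] in mm, in the coordinates of the camera as it stood for that picture, good to about 4 mm: the middle of the surface that is visible of it).
- regions_of(query, picture): "mask" (400x640 bool, what is visible of it).
- pinpoint(query, picture): "xyz" ([x, y, z] in mm, in the coordinates of the camera as it stood for that picture, good to about 4 mm: a listed point, or the origin of a listed thing).
The state is a dict: "time": time; "joint_pos": joint angles; "qd": joint speeds; "joint_efforts": joint torques, N m; "tool_pos": TCP position; "tcp_rot": TCP orientation; "ft_force": force on the tool from outside, world axes, zero at the start; "wrist_torque": the same for the moment, N m; "finger_gap": finger opening in mm; "grip_force": force on a finger pad.
Only numpy, scipy, OpenCV 4.12 (cv2) and the standard library are available. Lean on these libraries where they do the work, as an engineer would, in place of code of your own. Each camera call takes 0.05 s, during which the arm holds its last target. There are 200 camera calls.

## Task

Load the arbor with the jade bangle into the polishing stand: without lifting it, roll it along the loading rails until it drops into the two blue vee rests, then slide the red tailstock up so that both pointed ends of the arbor sit fully home in the brass cups. Last, swing the yellow-knobbed lever on top of the tailstock round to its end stop to lock it, and leave everything else on the bench alone.

Things in the scene. Friction and masses are not known exactly. Their poses are not given: they have to be found in the camera images.
- stand: The centre stand, fixed to the bench; grey bed plate 110 mm (x) by 430 mm (y), 16 mm thick. Origin on the bench top under the middle of the rests. Its y axis is the spindle line: blue headstock block (60 x 60 mm, 106 mm high) at -y, red tailstock at +y. Its x axis points away from the robot (turned by the yaw).
- rail_a (a point): Robot-side end of the loading rail nearer the headstock, on its flat level top, 68 mm above the bench. The two aluminium rails are 12 mm wide, at y = -62 and +62 mm of the stand, and run along its x from x = -128 mm (with black end stops 17 mm high) to x = -12 mm, where each meets its vee rest. Between the rails all is free down to the 16 mm plate.
- rail_b (a point): The same point on the rail nearer the tailstock.
- arbor: Loose arbor, 0.2 to 0.4 kg: 20 mm aluminium shaft, 200 mm long over its tips (the last 12 mm taper to a flat 6 mm tip), with a pale green jade bangle (66 mm diameter, 16 mm wide) in its middle between dark flanges (50 mm diameter, 32 mm over both). Origin at its centre, y along the shaft. Starts lying across the rails, slightly askew, axis 78 mm above the bench; it rolls freely.
- tip_a (a point): Centre of the arbor's tip at its -y end (towards the headstock at the start).
- tip_b (a point): Centre of the arbor's tip at its +y end (towards the tailstock at the start).
- rest_mid (a point): Point midway between the two vee rests on the spindle line, 70 mm above the bench; axes parallel to the stand's. The rests are blue 45-degree vees centred on x = 0 of the stand; the far face rises 12 mm above the rail top as a backstop. In them the arbor lies 8 mm lower than on the rails, in line with both cups, and can slide lengthways.
- head_cup (a point): Centre of the floor of the brass cup on the headstock, where a tip must seat. The cup is open to +y of the stand, 9 mm deep, 26 mm inside and 34 mm outside diameter.
- tail_cup (a point): Centre of the floor of the same kind of cup on the tailstock, open to -y of the stand; it moves with the tailstock.
- tail_back (a point): Centre, at spindle height (70 mm above the bench), of the flat back face (+y side) of the red tailstock block, the place to push; the block is 50 mm wide (x), 48 mm long (y), its top 100 mm above the bench.
- tailstock (a joint): Tailstock slide in m, stand's -y direction positive: 0 is fully back, 0.07 its stop; with the arbor seated in both cups it reads about 0.062. Starts between 0 and 0.02. Needs about 3 N plus about 2 N for sliding the arbor along; it stays where it is left.
- lock_hinge (a point): Upright pivot axis of the lock lever, on top of the tailstock, at the mid-height of the knob (121 mm above the bench).
- lock_knob (a point): Centre of the yellow upright knob at the end of the lock lever: 18 mm in diameter, 34 mm tall (104 to 138 mm above the bench), 75 mm from the pivot. The lever bar is 9 mm thick, 109 mm above the bench.
- lock (a joint): Lock lever angle in rad, turning counter-clockwise seen from above; at 0 (open) the lever points 40 degrees to the robot's side of the stand's +y (backwards, away from the arbor); it stops at 1.3 (locked), where it points to the robot's side and a little towards the headstock. Starts between 0 and 0.3; takes about 1 N at the knob and stays where it is left.
- bangle1: Loose pale jade bangle lying flat, 72 mm across, 12 mm high; bystander. Origin at the centre of its underside.
- bangle2: Loose dark jade bangle lying flat, 74 mm across, 13 mm high; bystander. Origin at the centre of its underside.
- disc1: Loose green jade disc, 68 mm across, 14 mm high; bystander. Origin at the centre of its underside.
- disc2: Loose dark jade disc, 72 mm across, 16 mm high; bystander. Origin at the centre of its underside.
- wax: Green wax bar 90 x 45 x 30 mm; bystander. Origin at the centre of its underside.
- brush: Hand brush lying flat on the left of the bench; bystander.
- mug: White mug, 80 mm wide and 90 mm high, on the right; bystander. Origin at the centre of its underside.
- polish: White bottle, 64 mm wide and 150 mm high, on the left; bystander. Origin at the centre of its underside.
Not all that is in view belongs to the job. Leave any brown or orange look-alike of the arbor alone.

How it is judged:
By the outcome, as a careful person would: the job done as asked, in the order asked, and still so for the second after the job is handed in, with the robot touching nothing.
It also fails if it takes over 59 s, if anything falls off the work surface, if the arm or the gripper's body presses on something with over 40 N, if the wrist force passes 120 N, or if a joint passes its speed limit or range.

## Working session

There is one attempt and no reset: what is moved stays moved. The work goes in short steps, Python scripts to look and compute and a tool call to move; the robot and the scene stay as the last step left them, time stands still between calls to the robot, and variables do not carry over. Pictures are saved under pics/ and viewed, at most 10 in all, crops included, and the job is handed in when it is done.

Besides the shell and the picture viewer there is one more tool, called after "Request:" as name([rows], argument=value, ...), one row to a line, values as JSON. play_rows: Moves the arm, as the interface text tells. Its arguments: {"type":"object","properties":{"increments":{"type":"array","items":{"type":"array"}},"force":{"type":"number"}},"required":["increments"]}

```bash
mkdir -p pics
cat > h.py <<'E'
from bench import *
import numpy as np, cv2
def W(s,p): 
    T=np.array(s["world_from_camera"]); return (T@np.r_[p,1])[:3]
def pts(s,names,n=2):
    for q in names:
        for d in pinpoint(q,s)[:n]: print(q,round(d["p"],2),np.round(W(s,d["xyz"]),0))
def save(s,f): cv2.imwrite("pics/"+f,s["color"][:,:,::-1])
E
python3 - <<'E'
from h import *
N=["stand","rail_a","arbor","tip_a","rest_mid","head_cup","tail_cup","tail_back","lock_hinge","lock_knob"]
for c in ("scene","top"):
    s=snapshot(c); save(s,c+"0.png"); print(c); pts(s,N,3)
st=sense(); print(st["tool_pos"],st["tcp_rot"],st["time"])
E
```

```text
scene
stand 0.78 [578. -79.   7.]
stand 0.36 [446. -35.  67.]
rail_a 0.92 [445. -30.  69.]
rail_a 0.68 [ 457. -153.   66.]
arbor 0.96 [286. 218.  34.]
arbor 0.74 [491. -86.  79.]
arbor 0.62 [ 288. -189.   34.]
tip_a 0.93 [ 515. -184.   79.]
tip_a 0.89 [352. 143.  32.]
tip_a 0.76 [ 240. -106.   31.]
rest_mid 0.78 [583. -78.  74.]
head_cup 0.68 [ 594. -194.   71.]
tail_cup 0.73 [568.  56.  66.]
tail_cup 0.7 [475. 396.  -2.]
tail_back 0.93 [560. 110.  71.]
lock_hinge 0.44 [563.  90. 119.]
lock_hinge 0.38 [583. -77.  70.]
lock_hinge 0.17 [508. 142. 120.]
lock_knob 0.46 [510. 140. 122.]
top
stand 0.96 [585. -74.  -0.]
rail_a 0.9 [447. -29.  70.]
rail_a 0.64 [ 461. -148.   68.]
arbor 0.84 [ 286. -194.   33.]
arbor 0.83 [284. 215.  36.]
arbor 0.71 [493. -84.  80.]
tip_a 0.85 [354. 147.  38.]
tip_a 0.75 [216. 291.  32.]
tip_a 0.74 [474.  11.  75.]
rest_mid 0.68 [579. -75.  70.]
rest_mid 0.44 [565.  59.  71.]
head_cup 0.77 [ 592. -190.   71.]
head_cup 0.32 [491. -86.  80.]
tail_cup 0.87 [566.  60.  70.]
tail_cup 0.46 [527. 517.   3.]
tail_cup 0.41 [ 638. -383.    2.]
tail_back 0.54 [559. 112.  69.]
lock_hinge 0.51 [563.  93. 128.]
lock_knob 0.47 [506. 144. 121.]
[187.46078158 569.94450344 231.27265511] [-1.79996484e+02 -1.14380647e-03  1.61788804e+02] 1.1
```

View pics/scene0.png

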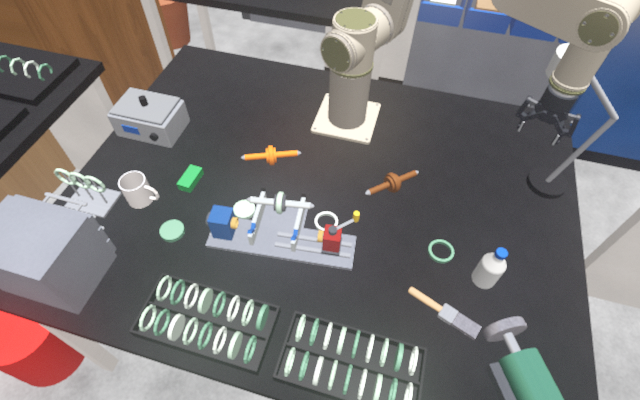

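View pics/top0.png

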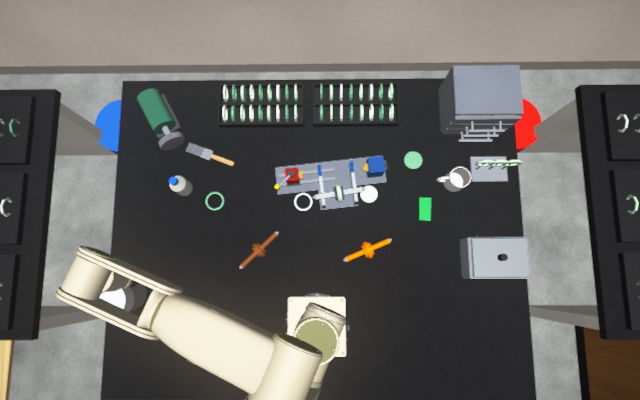

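The stand is at about (581,-76) with 6° yaw. The real arbor lies on the rails at scene pixel (280,203), and the orange and brown ones are decoys. Knob is at scene (356,215), tailstock at (332,238).

Request:
play_rows([
  [0.6, [0, 0, 0], -0.1056],
  [0.6, [0, 0, 0], -0.1056],
  [0.6, [0, 0, 0], -0.1056],
  [0.6, [0, 0, 0], -0.1056],
  [0.6, [-8, -28, 0], 0],
  [0.6, [-11, -38, 0], 0],
  [0.6, [-11, -38, 0], 0],
  [0.6, [-11, -38, 0], 0],
  [0.6, [-11, -38, 0], 0],
  [0.6, [-11, -38, 0], 0],
  [0.6, [-11, -38, 0], 0],
  [0.6, [-11, -38, 0], 0],
])

```text
time: 2.1
tool_pos: [302.9, 284.8, 231.4]
tcp_rot: [180.0, 0.0, -174.0]
ft_force: [0.9, 1.1, 0.5]
finger_gap: 68.2
grip_force: 0.0
```

Request:
play_rows([
  [0.6, [-11, -38, 0], 0],
  [0.6, [-11, -38, 0], 0],
  [0.6, [-11, -38, 0], 0],
  [0.6, [-11, -38, 0], 0],
  [0.6, [-11, -38, 0], 0],
  [0.6, [-11, -38, 0], 0],
  [0.6, [-11, -38, 0], 0],
  [0.6, [-11, -38, 0], 0],
  [0.6, [-11, -38, 0], 0],
  [0.6, [-11, -38, 0], 0],
  [0.6, [0, 0, 0], 0],
  [0.6, [0, 0, 0], 0],
])

```text
time: 3.1
tool_pos: [451.8, -81.8, 231.0]
tcp_rot: [180.0, -0.0, -174.2]
ft_force: [-0.8, -0.4, -0.7]
finger_gap: 68.4
grip_force: 0.0
```

Run:
```python
from h import *
N=["arbor","tip_a","rail_a","rest_mid"]
s=snapshot("wrist"); save(s,"w1.png"); pts(s,N,3)
st=sense(); print(st["tool_pos"],st["tcp_rot"],st["time"],st["finger_gap"],st["joint_pos"])
```

```text
arbor 0.71 [496. -86.  75.]
arbor 0.64 [285. 218.  33.]
tip_a 0.9 [ 505. -182.   80.]
tip_a 0.78 [ 321. -281.   32.]
tip_a 0.59 [474.  12.  79.]
rail_a 0.68 [ 459. -152.   66.]
rail_a 0.3 [660. 420.  -5.]
rest_mid 0.85 [577. -77.  71.]
[451.61438064 -78.77091864 231.46641716] [ 1.79996661e+02  2.03403631e-02 -1.73899704e+02] 3.35 67.91200189187276 [-1.63151750e+01 -1.50504332e+01  1.06779784e+02  1.08477510e-02
  8.82531191e+01 -1.12415801e+02]
```

View pics/w1.png

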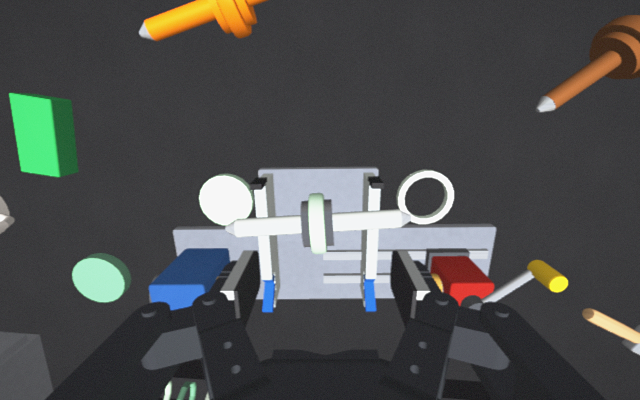

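Arbor is at wrist pixel (317,222), lying between the rails with no obstruction. Centring over it and going down behind it.

Request:
play_rows([
  [0.6, [-2, -6, 10], 0],
  [0.6, [-1, -5, 25], 0],
  [0.6, [0, 0, 35], 0],
  [0.6, [0, 0, 35], 0],
  [0.6, [0, 0, 30], 0],
  [0.6, [0, 0, 25], 0],
  [0.6, [0, 0, 15], 0],
  [0.6, [0, 0, 0], 0],
  [0.6, [0, 0, 0], 0],
])

```text
time: 4.1
tool_pos: [454.9, -90.0, 55.3]
tcp_rot: [179.9, -0.1, -173.9]
ft_force: [0.4, -0.1, 0.3]
finger_gap: 68.1
grip_force: 0.0
```

Run:
```python
from h import *
s=snapshot("wrist"); save(s,"w2.png"); pts(s,["arbor","tip_a","rest_mid"],3)
st=sense(); print(st["tool_pos"],st["tcp_rot"],st["time"],st["finger_gap"],st["ft_force"])
```

```text
arbor 0.56 [492. -87.  70.]
[457.34152121 -90.92503567  58.07906395] [-1.79927778e+02  1.69097975e-01 -1.73985914e+02] 4.3 68.24876976955848 [ 0.31694338  0.19336966 -0.02204588]
```

View pics/w2.png

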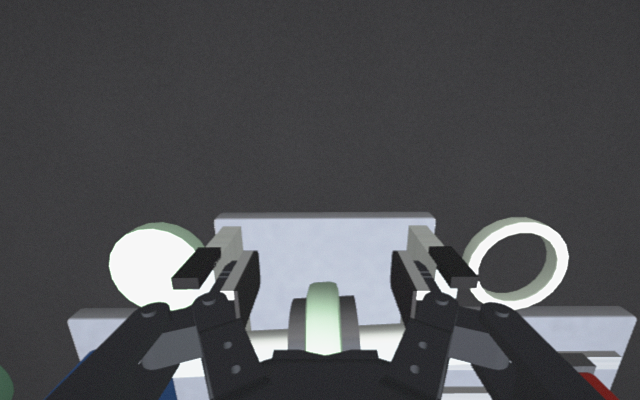

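Request:
play_rows([
  [0.6, [-2, 0, 0], 0],
  [0.6, [-2, 0, 0], 0],
  [0.6, [-2, 0, 0], 0],
  [0.6, [-2, 0, 0], 0],
  [0.6, [-2, 0, 0], 0],
  [0.6, [-2, 0, 0], 0],
  [0.6, [-2, 0, 0], 0],
  [0.6, [-3, 0, 0], 0],
  [0.6, [-3, 0, 0], 0],
  [0.6, [-3, 0, 0], 0],
  [0.6, [-3, 0, 0], 0],
  [0.6, [-3, 0, 0], 0],
])

```text
time: 5.3
tool_pos: [485.1, -87.6, 56.3]
tcp_rot: [-180.0, 0.0, -174.0]
ft_force: [-0.2, -0.1, 0.9]
finger_gap: 68.1
grip_force: 0.3
```

Request:
play_rows([
  [0.6, [-3, 0, 0], 0],
  [0.6, [-3, 0, 0], 0],
  [0.6, [-3, 0, 0], 0],
  [0.6, [-3, 0, 0], 0],
  [0.6, [-3, 0, 0], 0],
  [0.6, [-3, 0, 0], 0],
  [0.6, [-3, 0, 0], 0],
  [0.6, [-3, 0, 0], 0],
  [0.6, [-3, 0, 0], 0],
  [0.6, [-3, 0, 0], 0],
  [0.6, [-2, 0, 0], 0],
  [0.6, [-2, 0, 0], 0],
])

```text
time: 6.3
tool_pos: [518.8, -84.0, 56.3]
tcp_rot: [180.0, 0.0, -174.0]
ft_force: [0.2, -0.1, -0.2]
finger_gap: 68.6
grip_force: 0.0
```

Run:
```python
from h import *
s=snapshot("scene"); save(s,"s3.png"); cv2.imwrite("pics/s3c.png",cv2.resize(s["color"][160:280,190:390,::-1],None,fx=4,fy=4,interpolation=2)); pts(s,["arbor","tip_a","rest_mid","tail_cup","tail_back","lock_knob"],3)
st=sense(); print(st["tool_pos"],st["tcp_rot"],st["time"],st["finger_gap"],st["ft_force"])
```

```text
arbor 0.77 [285. 216.  37.]
arbor 0.72 [541. -81.  76.]
tip_a 0.96 [352. 141.  27.]
tip_a 0.95 [ 559. -177.   80.]
tip_a 0.94 [528.  19.  75.]
rest_mid 0.98 [583. -77.  71.]
tail_cup 0.79 [571.  55.  67.]
tail_cup 0.59 [446. -32.  68.]
tail_back 0.69 [559. 112.  66.]
lock_knob 0.64 [508. 142. 121.]
[518.44719707 -84.04202908  56.27258395] [ 1.79999838e+02 -2.98759099e-03 -1.74010136e+02] 6.65 68.37777269857767 [ 0.05729511  0.02305945 -0.08696624]
```

View pics/s3c.png

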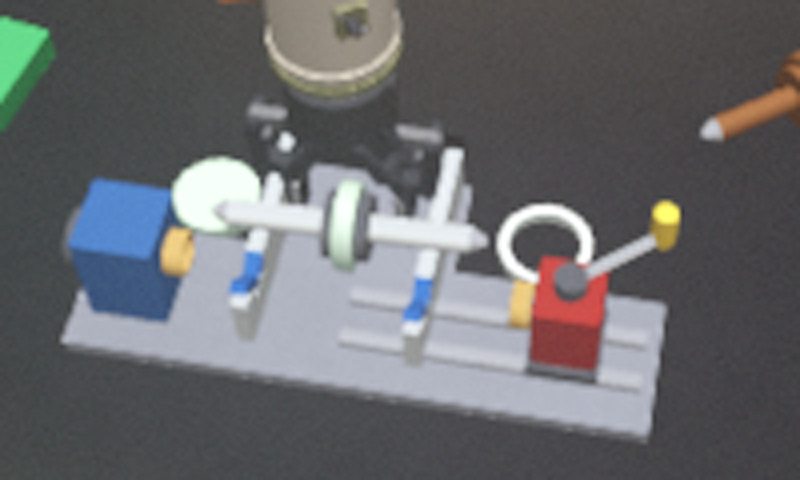

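The arbor is rolling ahead of the fingers, nearly parallel, mid-rail (crop pixel (345,225)). Pushing on.

Request:
play_rows([
  [0.6, [-2, 0, 0], 0],
  [0.6, [-2, 0, 0], 0],
  [0.6, [-2, 0, 0], 0],
  [0.6, [-2, 0, 0], 0],
  [0.6, [-2, 0, 0], 0],
  [0.6, [-2, 0, 0], 0],
  [0.6, [-2, 0, 0], 0],
  [0.6, [-2, 0, 0], 0],
  [0.6, [-2, 0, 0], 0],
  [0.6, [-2, 0, 0], 0],
  [0.6, [-2, 0, 0], 0],
  [0.6, [-2, 0, 0], 0],
])

```text
time: 7.65
tool_pos: [542.6, -81.5, 56.3]
tcp_rot: [180.0, -0.0, -174.0]
ft_force: [-0.2, 0.2, -0.3]
finger_gap: 68.4
grip_force: 0.2
```

Request:
play_rows([
  [0.6, [-2, 0, 0], 0],
  [0.6, [-2, 0, 0], 0],
  [0.6, [-2, 0, 0], 0],
  [0.6, [-2, 0, 0], 0],
  [0.6, [-2, 0, 0], 0],
  [0.6, [-2, 0, 0], 0],
  [0.6, [-2, 0, 0], 0],
  [0.6, [0, 0, 0], 0],
  [0.6, [0, 0, 0], 0],
  [0.6, [0, 0, 0], 0],
])

```text
time: 8.48
tool_pos: [556.3, -80.1, 56.3]
tcp_rot: [180.0, -0.0, -174.0]
ft_force: [-0.2, -0.3, 0.1]
finger_gap: 68.3
grip_force: 0.0
```

Run:
```python
from h import *
s=snapshot("scene"); cv2.imwrite("pics/s4c.png",cv2.resize(s["color"][160:280,190:390,::-1],None,fx=4,fy=4,interpolation=2)); pts(s,["arbor","tip_a","tail_cup","head_cup"],3)
st=sense(); print(st["tool_pos"],st["tcp_rot"],st["time"],st["finger_gap"],st["ft_force"])
```

```text
arbor 0.7 [581. -75.  71.]
arbor 0.65 [562.  92. 119.]
arbor 0.61 [284. 213.  33.]
tip_a 0.84 [570.  25.  68.]
tip_a 0.83 [354. 140.  28.]
tip_a 0.75 [218. 286.  38.]
tail_cup 0.95 [568.  55.  67.]
head_cup 0.62 [ 595. -192.   71.]
head_cup 0.4 [562.  91. 119.]
[556.2807005  -80.06479671  56.29196119] [ 1.79998672e+02 -2.14811505e-03 -1.74008287e+02] 8.7333 68.37309119652613 [ 0.39904627  0.35054676 -0.22064786]
```

View pics/s4c.png

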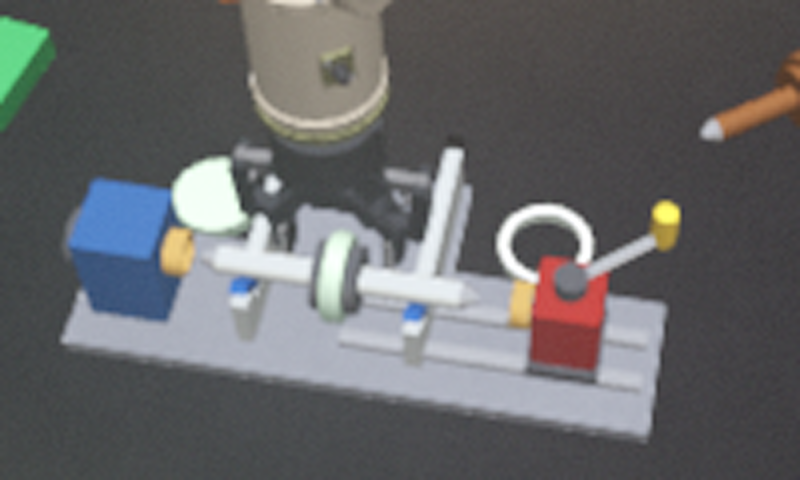

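The arbor has dropped into both vees (crop (335,275)). Backing off, rising, and going behind the tailstock.

Request:
play_rows([
  [0.6, [10, 0, 0], 0],
  [0.6, [15, 0, 0], 0],
  [0.6, [0, 0, -20], 0],
  [0.6, [0, 0, -35], 0],
  [0.6, [0, 0, -40], 0],
  [0.6, [0, 0, -40], 0],
  [-1, [0, 0, -40], 0],
  [-1, [-10, 38, 0], 0],
  [-1, [-10, 38, 0], 0],
  [-1, [-10, 38, 0], 0],
  [-1, [-10, 38, 0], 0],
  [-1, [-10, 38, 0], 0],
])

```text
time: 9.73
tool_pos: [561.4, 113.2, 231.6]
tcp_rot: [180.0, 0.0, -174.0]
ft_force: [0.2, -1.0, -0.1]
finger_gap: 0.2
grip_force: 0.0
```

Request:
play_rows([
  [-1, [-8, 28, 0], 0],
  [-1, [0, 0, 0], 0],
  [-1, [0, 0, 0], 0],
  [-1, [0, 0, 0], 0],
])

```text
time: 10.07
tool_pos: [566.2, 139.9, 231.1]
tcp_rot: [-180.0, -0.0, -174.0]
ft_force: [0.5, 0.4, -0.3]
finger_gap: 0.1
grip_force: 0.0
```

Run:
```python
from h import *
s=snapshot("wrist"); save(s,"w5.png"); pts(s,["arbor","tip_a","tail_back","lock_hinge","lock_knob","rest_mid"],2)
st=sense(); p=st["tool_pos"]; print(p,st["tcp_rot"],st["time"],st["finger_gap"],st["ft_force"])
a=np.radians(6); d=p[:2]-[581,-76]; print(d@[np.cos(a),np.sin(a)],d@[-np.sin(a),np.cos(a)])
```

```text
arbor 0.75 [579. -72.  68.]
tip_a 0.98 [ 586. -169.   72.]
tip_a 0.58 [570.  27.  69.]
tail_back 0.82 [560. 116.  69.]
tail_back 0.67 [561.  61.  71.]
lock_hinge 0.62 [562.  85. 116.]
lock_knob 0.57 [508. 142. 122.]
[566.51331549 139.34687239 231.44119586] [-1.79996871e+02  1.35228140e-02 -1.74081929e+02] 10.4167 -0.04865594747443277 [0.08778197 0.28193855 0.28682435]
8.102552699557593 215.6814505569682
```

View pics/w5.png

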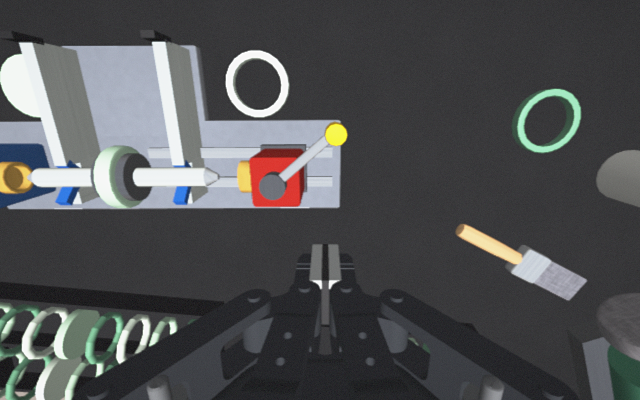

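Closed fingers stand behind the tailstock (wrist (325,250)), clear of the lever. Descend and check.

Request:
play_rows([
  [-1, [-2, 0, 15], 0],
  [-1, [0, 0, 30], 0],
  [-1, [0, 0, 35], 0],
  [-1, [0, 0, 30], 0],
  [-1, [0, 0, 25], 0],
  [-1, [0, 0, 15], 0],
  [-1, [0, 0, 0], 0],
  [-1, [0, -4, 0], 0],
  [-1, [0, -4, 0], 0],
  [-1, [0, -2, 0], 0],
  [-1, [0, -2, 0], 0],
])

```text
time: 11.33
tool_pos: [571.3, 128.5, 83.5]
tcp_rot: [180.0, 0.2, -174.0]
ft_force: [-0.1, 3.5, 3.9]
finger_gap: 0.1
grip_force: 1.6
```

Run:
```python
from h import *
s=snapshot("scene"); cv2.imwrite("pics/s6c.png",cv2.resize(s["color"][160:280,210:410,::-1],None,fx=4,fy=4,interpolation=2)); pts(s,["tip_a","tail_cup","tail_back","lock_knob"],2)
st=sense(); print(st["tool_pos"],st["time"],st["ft_force"])
```

```text
tip_a 0.98 [353. 142.  31.]
tip_a 0.85 [216. 289.  35.]
tail_cup 0.91 [570.  54.  70.]
tail_cup 0.65 [476. 393.   0.]
tail_back 0.96 [560. 113.  69.]
tail_back 0.46 [532. 518.  -4.]
lock_knob 0.67 [581. -75.  68.]
lock_knob 0.16 [563.  89. 117.]
[569.83121032 128.38101945  81.69388839] 11.5833 [0.35888476 0.25355744 1.18170643]
```

View pics/s6c.png

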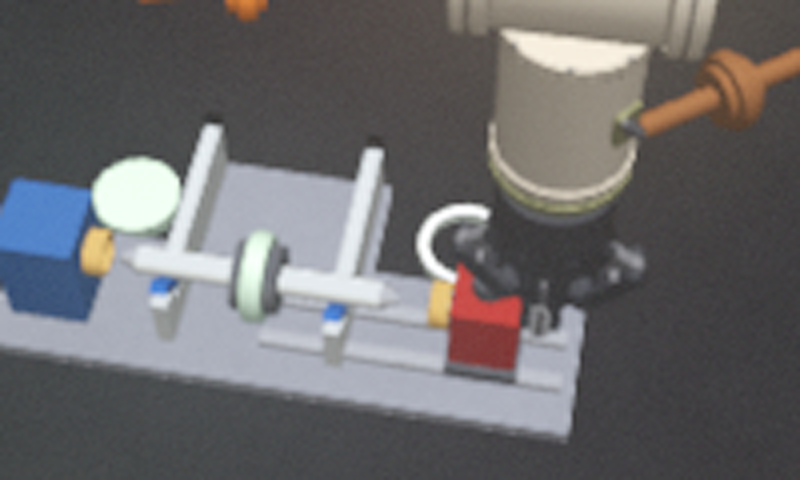

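Fingers touch at the back face (crop (540,310)), and the linkage is just over the tailstock. Raising 4 mm and pushing.

Request:
play_rows([
  [-1, [0, 0, -4], 0],
  [-1, [0, -2, 0], 0],
  [-1, [0, -3, 0], 0],
  [-1, [0, -3, 0], 0],
  [-1, [0, -3, 0], 0],
  [-1, [0, -3, 0], 0],
  [-1, [0, -3, 0], 0],
  [-1, [0, -3, 0], 0],
  [-1, [0, -3, 0], 0],
  [-1, [0, -3, 0], 0],
  [-1, [0, -3, 0], 0],
  [-1, [0, -3, 0], 0],
])

```text
time: 12.58
tool_pos: [573.2, 96.4, 85.4]
tcp_rot: [180.0, 0.0, -174.0]
ft_force: [0.8, 3.2, 1.6]
finger_gap: -0.1
grip_force: 1.7
```

Run:
```python
from h import *
s=snapshot("scene"); cv2.imwrite("pics/s7c.png",cv2.resize(s["color"][160:280,210:410,::-1],None,fx=4,fy=4,interpolation=2)); pts(s,["arbor","tip_a","tail_cup","tail_back","lock_knob","lock_hinge"],2)
st=sense(); print(st["tool_pos"],st["time"],st["ft_force"])
```

```text
arbor 0.94 [579. -75.  69.]
arbor 0.92 [285. 217.  34.]
tip_a 0.96 [ 592. -170.   75.]
tip_a 0.79 [571.  26.  69.]
tail_cup 0.77 [575.  23.  69.]
tail_cup 0.34 [582. -75.  70.]
tail_back 0.86 [563.  78.  68.]
lock_knob 0.51 [ 593. -170.   73.]
lock_hinge 0.57 [581. -77.   2.]
lock_hinge 0.46 [566.  59. 117.]
[572.56154207  96.32236944  84.82956116] 12.9333 [0.61199597 0.72178937 0.13969264]
```

View pics/s7c.png

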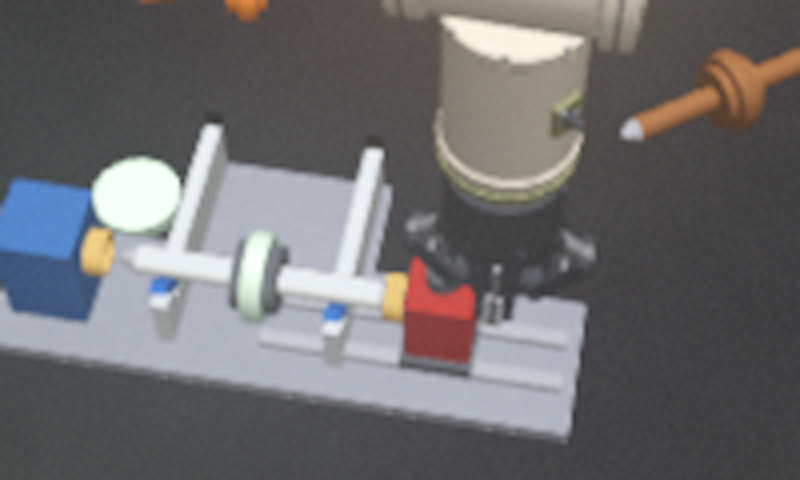

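The tail cup has received tip_b (crop (395,295)), about 18 mm to go at the headstock.

Request:
play_rows([
  [-1, [0, -2, 0], 0],
  [-1, [0, -2, 0], 0],
  [-1, [0, -2, 0], 0],
  [-1, [0, -2, 0], 0],
  [-1, [0, -2, 0], 0],
  [-1, [0, -2, 0], 0],
  [-1, [0, -2, 0], 0],
])

```text
time: 13.52
tool_pos: [574.0, 83.6, 85.0]
tcp_rot: [179.9, -0.0, -174.0]
ft_force: [-0.3, 5.8, -1.5]
finger_gap: -0.1
grip_force: 2.9
```

Request:
play_rows([
  [-1, [0, -1, 0], 0],
  [-1, [0, -1, 0], 0],
  [-1, [0, 0, 0], 0],
])

```text
time: 13.77
tool_pos: [574.3, 81.4, 84.9]
tcp_rot: [179.9, -0.0, -174.0]
ft_force: [-0.1, 4.6, -1.7]
finger_gap: -0.2
grip_force: 2.3
```

Request:
play_rows([
  [-1, [0, -1, 0], 0],
  [-1, [0, -1, 0], 0],
  [-1, [0, 0, 0], 0],
])

```text
time: 14.02
tool_pos: [574.5, 79.5, 85.0]
tcp_rot: [179.9, -0.0, -174.0]
ft_force: [-0.2, 5.4, -1.5]
finger_gap: 0.4
grip_force: 2.4
```

Request:
play_rows([
  [-1, [0, -1, 0], 0],
  [-1, [0, -1, 0], 0],
  [-1, [0, 0, 0], 0],
])

```text
time: 14.27
tool_pos: [574.7, 77.5, 84.9]
tcp_rot: [179.9, -0.0, -174.0]
ft_force: [-0.2, 5.0, -0.4]
finger_gap: -0.2
grip_force: 2.5
```

Request:
play_rows([
  [-1, [0, -1, 0], 0],
  [-1, [0, 0, 0], 0],
])

```text
time: 14.43
tool_pos: [574.8, 76.5, 85.0]
tcp_rot: [179.9, -0.0, -174.0]
ft_force: [-1.3, 6.5, -1.3]
finger_gap: 0.0
grip_force: 2.5
```

Request:
play_rows([
  [-1, [0, -1, 0], 0],
  [-1, [0, 0, 0], 0],
])

```text
time: 14.6
tool_pos: [574.9, 76.1, 85.0]
tcp_rot: [179.9, -0.0, -174.0]
ft_force: [-0.7, 7.1, -0.9]
finger_gap: 0.1
grip_force: 3.8
```

Request:
play_rows([
  [-1, [0, -1, 0], 0],
  [-1, [0, 0, 0], 0],
])

```text
time: 14.77
tool_pos: [574.9, 75.9, 85.0]
tcp_rot: [179.8, -0.0, -174.0]
ft_force: [-0.8, 10.4, -1.8]
finger_gap: -0.2
grip_force: 5.5
```

Request:
play_rows([
  [-1, [0, -1, 0], 0],
  [-1, [0, 0, 0], 0],
])

```text
time: 14.93
tool_pos: [574.9, 75.7, 85.0]
tcp_rot: [179.7, -0.0, -173.9]
ft_force: [-1.1, 14.6, 0.2]
finger_gap: -0.1
grip_force: 7.2
```

Run:
```python
from h import *
s=snapshot("scene"); cv2.imwrite("pics/s8c.png",cv2.resize(s["color"][160:280,210:410,::-1],None,fx=4,fy=4,interpolation=2)); pts(s,["arbor","tip_a","tail_cup","tail_back","lock_knob","lock_hinge"],2)
st=sense(); print(st["tool_pos"],st["time"],st["ft_force"])
```

```text
arbor 0.8 [ 283. -188.   37.]
arbor 0.79 [579. -94.  73.]
tip_a 0.89 [352. 139.  29.]
tip_a 0.85 [ 597. -192.   74.]
tail_cup 0.94 [576.   6.  68.]
tail_cup 0.37 [659. 415.   1.]
tail_back 0.82 [565.  60.  65.]
tail_back 0.26 [444. -32.  67.]
lock_hinge 0.43 [567.  38. 120.]
[574.87403814  75.64683953  84.96485749] 15.2833 [-1.09847708 13.65492944 -0.89102998]
```

View pics/s8c.png

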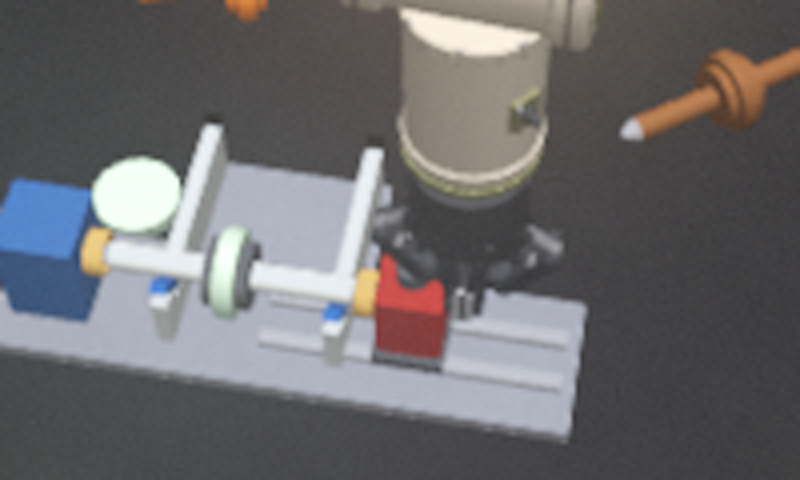

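Both tips are in the cups and the force has risen to 14 N at a stop (crop (95,250) and (368,290)). Back off, rise and measure the knob.

Request:
play_rows([
  [-1, [0, 8, 0], 0],
  [-1, [0, 8, 0], 0],
  [-1, [0, 0, -25], 0],
  [-1, [0, 0, -40], 0],
  [-1, [0, 0, -40], 0],
  [-1, [0, 25, -25], 0],
  [-1, [0, 25, 0], 0],
  [-1, [0, 0, 0], 0],
  [-1, [0, 0, 0], 0],
])

```text
time: 16.03
tool_pos: [568.6, 139.4, 215.7]
tcp_rot: [-180.0, 0.0, -173.9]
ft_force: [0.6, -1.1, -0.9]
finger_gap: 0.1
grip_force: 0.0
```

Run:
```python
from h import *
for c in("wrist","scene"):
    s=snapshot(c); print(c); pts(s,["arbor","tip_a","tail_back","lock_knob","lock_hinge"],2)
st=sense(); print(st["tool_pos"],st["tcp_rot"],st["time"],st["ft_force"])
```

```text
wrist
arbor 0.93 [586. -91.  69.]
tail_back 0.68 [565.  60.  68.]
lock_knob 0.9 [512.  86. 123.]
lock_knob 0.66 [659. 418.  -0.]
lock_hinge 0.66 [566.  36. 115.]
scene
arbor 0.86 [283. 217.  34.]
arbor 0.82 [ 283. -192.   32.]
tip_a 0.91 [ 323. -285.   33.]
tip_a 0.88 [214. 286.  35.]
tail_back 0.74 [566.  59.  70.]
tail_back 0.3 [583. -79.   2.]
lock_knob 0.69 [515.  88. 122.]
lock_knob 0.33 [ 637. -387.   -1.]
lock_hinge 0.75 [570.  39. 120.]
[568.64661551 138.19329653 215.2419206 ] [-1.79999114e+02 -4.40772949e-03 -1.74026563e+02] 16.6333 [ 0.08683247 -0.38290376 -0.14977579]
```

Request:
play_rows([
  [-1, [30, -3, 0], 0],
  [-1, [31, -3, 0], 0],
  [-1, [0, 0, 20], 0],
  [-1, [0, 0, 35], 0],
  [-1, [0, 0, 30], 0],
  [-1, [0, 0, 12], 0],
  [-1, [0, 0, 0], 0],
  [-1, [0, 0, 0], 0],
])

```text
time: 17.3
tool_pos: [508.5, 126.0, 118.6]
tcp_rot: [-180.0, -0.1, -174.0]
ft_force: [0.6, 0.2, 0.6]
finger_gap: 0.1
grip_force: 0.0
```

Request:
play_rows([
  [-1, [0, -4, 0], 0],
  [-1, [0, -6, 0], 0],
  [-1, [4, -5, 0], 0],
  [-1, [3.5, -5.5, 0], 0],
  [-1, [4, -5.5, 0], 0],
  [-1, [3.5, -5, 0], 0],
  [-1, [3, -6, 0], 0],
  [-1, [2.5, -6, 0], 0],
  [-1, [1.5, -6, 0], 0],
  [-1, [2, -6.5, 0], 0],
  [-1, [0.5, -6.5, 0], 0],
  [-1, [0.5, -6.5, 0], 0],
])

```text
time: 18.3
tool_pos: [490.9, 54.5, 118.2]
tcp_rot: [-180.0, -0.0, -174.0]
ft_force: [-0.8, 1.1, -0.5]
finger_gap: 0.1
grip_force: 0.6
```

Run:
```python
from h import *
for c in("wrist","scene"):
    s=snapshot(c); print(c); pts(s,["arbor","tail_back","lock_knob","lock_hinge"],2)
st=sense(); print(st["tool_pos"],st["tcp_rot"],st["time"],st["ft_force"])
```

```text
wrist
arbor 0.57 [583. -94.  69.]
tail_back 0.69 [447. -28.  68.]
tail_back 0.17 [659. 422.  -1.]
lock_knob 0.56 [491.  29. 121.]
scene
arbor 0.9 [ 286. -193.   33.]
arbor 0.74 [ 598. -193.   72.]
tail_back 0.58 [566.  59.  67.]
lock_knob 0.66 [476. 394.  -1.]
lock_knob 0.57 [579. -77.  68.]
lock_hinge 0.66 [570.  36. 119.]
[490.90396483  55.54213718 118.29645255] [-1.79996796e+02  2.90658115e-03 -1.73983309e+02] 18.8 [ 0.44970724  0.21997232 -0.25136098]
```

Request:
play_rows([
  [-1, [0, -6, 0], 0],
  [-1, [-1, -7, 0], 0],
  [-1, [-1.5, -6, 0], 0],
  [-1, [-2, -6, 0], 0],
  [-1, [-1, -3, 0], 0],
  [-1, [0, 0, 0], 0],
])

```text
time: 19.3
tool_pos: [499.7, 27.0, 118.3]
tcp_rot: [-180.0, 0.0, -174.1]
ft_force: [-0.5, -0.2, 0.0]
finger_gap: 0.5
grip_force: 0.0
```

Request:
play_rows([
  [-1, [-0.5, -2, 0], 0],
  [-1, [0, 0, 0], 0],
])

```text
time: 19.47
tool_pos: [500.1, 25.8, 118.3]
tcp_rot: [-180.0, 0.0, -174.0]
ft_force: [0.4, -0.1, 0.4]
finger_gap: 0.1
grip_force: 0.0
```

Request:
play_rows([
  [-1, [-0.5, -1, 0], 0],
  [-1, [0, 0, 0], 0],
])

```text
time: 19.63
tool_pos: [500.6, 25.2, 118.3]
tcp_rot: [-180.0, -0.0, -174.0]
ft_force: [-0.2, 0.4, 0.4]
finger_gap: -0.1
grip_force: 0.1
```

Request:
play_rows([
  [-1, [-0.5, -1, 0], 0],
  [-1, [0, 0, 0], 0],
])

```text
time: 19.8
tool_pos: [501.2, 24.3, 118.3]
tcp_rot: [-180.0, -0.0, -174.0]
ft_force: [0.0, 1.4, 0.0]
finger_gap: 0.1
grip_force: 0.3
```

Request:
play_rows([
  [-1, [-0.5, -1, 0], 0],
  [-1, [0, 0, 0], 0],
])

```text
time: 19.97
tool_pos: [501.8, 23.2, 118.3]
tcp_rot: [-180.0, 0.0, -174.0]
ft_force: [-0.0, 0.8, -0.1]
finger_gap: 0.3
grip_force: 0.3
```

Request:
play_rows([
  [-1, [-0.5, -1, 0], 0],
  [-1, [0, 0, 0], 0],
])

```text
time: 20.13
tool_pos: [502.4, 22.2, 118.3]
tcp_rot: [-180.0, 0.0, -174.0]
ft_force: [-0.2, 0.7, 0.2]
finger_gap: 0.1
grip_force: 0.3
```

Request:
play_rows([
  [-1, [-0.5, -1, 0], 0],
  [-1, [0, 0, 0], 0],
])

```text
time: 20.3
tool_pos: [502.7, 21.8, 118.2]
tcp_rot: [179.9, -0.0, -174.0]
ft_force: [-2.6, 3.7, 1.3]
finger_gap: 0.3
grip_force: 1.7
```

Request:
play_rows([
  [-1, [-0.5, -1, 0], 0],
  [-1, [0, 0, 0], 0],
])

```text
time: 20.47
tool_pos: [502.8, 21.4, 118.1]
tcp_rot: [179.9, -0.1, -174.0]
ft_force: [-4.9, 7.5, 3.0]
finger_gap: 0.1
grip_force: 3.6
```

Request:
play_rows([
  [-1, [-0.5, -1, 0], 0],
  [-1, [0, 0, 0], 0],
  [-1, [0, 0, 0], 0],
])

```text
time: 20.72
tool_pos: [503.0, 21.2, 118.0]
tcp_rot: [179.8, -0.1, -174.0]
ft_force: [-7.6, 10.3, 3.9]
finger_gap: -0.3
grip_force: 5.3
```

End stop reached. Back off, lift clear and verify.

Request:
play_rows([
  [-1, [3, 8, 0], 0],
  [-1, [5, 15, 0], 0],
  [-1, [0, 15, 0], 0],
  [-1, [0, 0, -30], 0],
  [-1, [0, 0, -40], 0],
  [-1, [0, 30, -40], 0],
  [-1, [0, 35, 0], 0],
  [-1, [0, 35, 0], 0],
  [-1, [0, 35, 0], 0],
  [-1, [0, 0, 0], 0],
  [-1, [0, 0, 0], 0],
])

```text
time: 21.63
tool_pos: [478.4, 187.3, 221.7]
tcp_rot: [-180.0, 0.0, -173.8]
ft_force: [0.2, -0.3, -0.0]
finger_gap: 0.1
grip_force: 0.0
```

Run:
```python
from h import *
for c in("scene","top","wrist"):
    s=snapshot(c); print(c); pts(s,["arbor","tip_a","head_cup","tail_cup","tail_back","lock_knob","lock_hinge"],3)
st=sense(); print(st["tool_pos"],st["time"],st["ft_force"])
```

```text
scene
arbor 0.75 [580. -93.  69.]
arbor 0.74 [286. 218.  32.]
arbor 0.67 [ 286. -188.   35.]
tip_a 0.97 [572.   5.  65.]
tip_a 0.94 [ 243. -105.   33.]
tip_a 0.86 [ 596. -193.   72.]
head_cup 0.58 [ 593. -191.   70.]
tail_cup 0.81 [571.   3.  71.]
tail_cup 0.22 [571.   5.  66.]
tail_back 0.87 [563.  56.  68.]
tail_back 0.16 [448. -30.  68.]
lock_knob 0.56 [445. -31.  67.]
lock_knob 0.54 [506.  -0. 125.]
lock_knob 0.36 [583. -80.   6.]
lock_hinge 0.73 [567.  35. 122.]
lock_hinge 0.54 [ 554. -541.   -1.]
top
arbor 0.8 [583. -95.  72.]
arbor 0.66 [ 288. -195.   32.]
arbor 0.48 [578. -75.  70.]
tip_a 0.93 [ 324. -285.   40.]
tip_a 0.85 [ 592. -189.   74.]
tip_a 0.72 [248. -99.  32.]
head_cup 0.81 [ 592. -190.   72.]
head_cup 0.73 [ 439. -420.    4.]
head_cup 0.26 [ 554. -541.   -0.]
tail_cup 0.76 [572.   7.  70.]
tail_back 0.87 [566.  58.  68.]
tail_back 0.68 [569.  36. 124.]
lock_knob 0.48 [501.   1. 124.]
lock_knob 0.19 [572.   8.  70.]
lock_hinge 0.66 [571.  42. 126.]
lock_hinge 0.47 [529. 519.   5.]
wrist
arbor 0.83 [587. -91.  67.]
tip_a 0.6 [351. 145.  35.]
tail_cup 0.7 [569.   6.  70.]
tail_back 0.77 [567.  59.  71.]
tail_back 0.29 [479. 393.  -1.]
tail_back 0.23 [569.   6.  69.]
lock_knob 0.97 [499.  -1. 121.]
lock_hinge 0.89 [567.  36. 116.]
[478.65942539 185.80995607 221.63054115] 22.8333 [ 0.31313979 -0.21215547 -0.91255779]
```

```bash
python3 -c "
from bench import *
print(hand_in())"
```

```text
the job is handed in; nothing more can be done
None
```

The job is handed in: the arbor was rolled into the vee rests, both its tips measured home in the brass cups (within the networks' few-mm accuracy), the tailstock was slid up, and the lever was swung to its end stop, with nothing else seen to be touched and about 23 s on the clock.

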